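# Fit the notched blade to the wide scraper

## Task

Fit the notched blade to the wide scraper that lies on its back on the table, so the dried paint can be scraped off: lay it flat on the scraper's metal head with its notch round the head's pin, square to the head, and with its sharp edge at the front, away from the handle. Set it down rather than drop it, let go, and leave the blade without a notch where it lies.

Things in the scene. Friction and masses are not known exactly. Their poses are not given: they have to be found in the camera images.
- blade: Loose grey steel blade 64 (x) x 120 (y) x 5 mm, 0.2 kg, flat on the table; +x long edge sharp (pale bevel). In the middle of its -x long edge an open notch, 28 wide (y), 26 deep, centre at x = -19 mm. A dark rib to grip from above stands on its middle: 12 thick (x), 70 long (y), top 23 mm above the underside. Origin: middle of the underside (under the rib); z up.
- plain_blade: The other loose blade, on the table: same steel, size, rib, origin and axes (+x the sharp edge), but both long edges are whole, with no notch. Not to be moved. The two blades may lie in either of two places.
- scraper_head: Wide scraper on its back; does not move. Flat grey metal head 16 mm thick, 70 (x) x 124 (y), x = -50 to +20 mm: its top is the blade's bed. A neck 44 wide, same height, runs to x = -100, then ferrule and wooden handle (32 high) to x = -243. Origin: on the table under the head; +x = front, away from the handle. A fitted blade's sharp edge is some 11 mm past the front.
- pin (a point): Foot of the single upright pin, on the top face of the scraper's head (16 mm above the table), at x = -20 mm, y = 0 of the head; axes as the scraper's. The pin is brass, 10 mm in diameter and 12 mm high.

How it is judged:
At the end, for the whole second after the job is handed in: The notched blade rests flat on the scraper's head (underside within 3 mm of the bed, tilt under 3.4 degrees), the pin's axis within the 28 x 26 mm notch, the blade square to the head within 15 degrees with the sharp edge away from the handle, at rest and released (x of pin in the frame of blade between -0.032 and -0.006 m and y of pin in the frame of blade between -0.014 and 0.014 m and z of blade in the frame of pin between -0.003 and 0.003 m and angle between blade's own z axis and vertical below 0.06 rad and angle between the x axis of blade and the x axis of scraper_head, either way round below 0.26 rad and x of blade in the frame of pin above 0 m and linear speed of blade below 0.02 m/s and angular speed of blade below 0.1 rad/s); the robot touches nothing.
It fails at once if the blade without a notch is moved by more than 20 mm (distance of plain_blade from where it was at the start of the episode above 0.02 m).
It fails at once if the notched blade is let go while more than 50 mm above the table (dropped) (height (world z) of blade above 0.05 m and contact force between blade and the fingers below 0.05 N).
It also fails if it takes over 35 s, if anything falls off the work surface, if the arm or the gripper's body presses on something with over 40 N, if the wrist force passes 120 N, or if a joint passes its speed limit or range.

## Robot

A 6-joint arm with a two-finger parallel gripper is mounted at the origin on a cart in front of the work surface, level with it; the furniture and walls round the work are solid. World frame = base frame: x ahead of the robot, y to its left, z up, the work surface at z = 0. Lengths are in m, angles in rad, forces in N, time in s.
With the tool pointing down it reaches from about 0.35 to 0.975 m from the base axis. Payload 4.9 kg.
Tool frame: the origin (TCP) lies at the very end of the fingers, on their centre line; the grasp point (between the pads) lies manip.grip_point_offset behind it (manip.grip_point_offset is the distance from the TCP to the grasp point, in m); z points along the fingers, y is the line along which they close (so a half turn about z gives the same grasp; the last joint's range is limited). The gripper opens to 85 mm and grips with 20 to 120 N. Pads are 22 mm wide; open, the fingers measure 114 mm over their backs; the gripper's body (76 mm by 85 mm) begins 54 mm behind the grasp point. The pads swing forward as they close: fully open they stand 13 mm farther back than shut.
Start: joints at [1.165, 0.053, 1.613, -0, 1.476, -0.119], TCP at [0.177, 0.599, 0.231] pointing down, gripper open.
Joint ranges: [-3.01, 3.01], [-1.01, 2.22], [0.06, 2.58], [-1.02, 4.17], [0.09, 2.62], [-3.14, 3.14]. Speed limits (rad/s): [2.57, 2.57, 3.14, 3.14, 3.14, 3.14].

## Interface

Orientations are given as a unit quaternion [w, x, y, z].
In Python, from plant import manip gives the robot as it stands.
- The arm moves only by the shell command python3 -m crank 'ROWS' [OPENING]. ROWS is JSON, a list of rows, each an object of numbers: "x", "y", "z": the shift along the tool's x, y, z in cm; "turn": the turn about the tool's z in rad. In form: [{"x": .., "y": .., "z": .., "turn": ..}, ...]. A call has 1 to 5 rows; each row shifts and turns the commanded pose from where the row before left it, along the tool's axes as they then stand; what a row does not reach is not made up. A row lasts 1/10 s, in which the tool goes at most 50 mm and 8.59 degrees, less where a joint would pass 70% of its speed; a pose out of reach is approached as far as the arm can. A call with a gripper value outside its range is refused whole. OPENING is the opening in per cent of the stroke, from 0 (shut) to 100 (fully open), set as the call begins (- or left out, the last holds). The fingers move at their own pace and stop on an object; the grip force is fixed at half the most. Time passes only in rows, so rows that do not move let the fingers close. It gives the time, the measured TCP pose, the force, the opening and the grip force at its end, in the units of the state.
- manip.state(): the state, without advancing time (a new reading comes with each control period).
- manip.grab_frame(name): name is "scene" or "side" or "wrist"; returns (picture, depth): 400x640x3 uint8, red, green, blue; 400x640 float32, m along the optical axis (not along the pixel's ray), 0 where there is no reading.
- manip.camera_model(name): a dict with "mtx" (3x3 intrinsics, pixels), "world_to_cam" (4x4, takes a point from world to camera coordinates). Camera axes: x right, y down, z forward; pixel columns grow to the right and rows downward; lengths in m; the calibration is good to about 2 mm. A picture is of the moment at which its call begins: read the wrist's pose just before it. camera_model takes no time and is no camera call; for the wrist camera it gives the pose at the moment of the call.
- manip.job_done(): hands the job in; it is judged then, once.
The state is a dict: "time": time; "joint_pos": joint angles; "joint_vel": joint speeds; "joint_efforts": joint torques, N m; "tool_pos": TCP position; "tool_rot": TCP orientation; "contact_force": force on the tool from outside, world axes, zero at the start; "ft_torque": the same for the moment, N m; "gripper_width": opening from 0.0 (shut) to 1.0 (fully open); "grasp_force": force on a finger pad.
Only numpy, scipy, OpenCV 4.12 (cv2) and the standard library are available. Lean on these libraries where they do the work, as an engineer would, in place of code of your own. Each camera call takes 0.05 s, during which the arm holds its last target. There are 200 camera calls.

## Working session

There is one attempt and no reset: what is moved stays moved. The work goes in short steps, Python scripts to look and compute and a shell command to move; the robot and the scene stay as the last step left them, time stands still between calls to the robot, and variables do not carry over. Pictures are saved under pics/ and viewed, at most 10 in all, crops included, and the job is handed in when it is done.

```bash
ls; mkdir -p pics
cat > h.py <<'E'
import numpy as np, cv2, json
from plant import manip
def snap(name, tag):
    m=manip.camera_model(name); im,d=manip.grab_frame(name)
    cv2.imwrite(f'pics/{tag}.png',im[:,:,::-1]); np.savez(f'pics/{tag}.npz',im=im,d=d,K=m['mtx'],T=m['world_to_cam'])
    return im,d
def load(tag):
    z=np.load(f'pics/{tag}.npz'); return z['im'],z['d'],np.array(z['K']),np.array(z['T'])
def cloud(tag):
    im,d,K,T=load(tag); v,u=np.mgrid[:400,:640]
    P=np.stack([(u-K[0,2])/K[0,0]*d,(v-K[1,2])/K[1,1]*d,d],-1)
    W=(P-T[:3,3])@T[:3,:3]
    W[d<=0]=np.nan
    return im,W
E
python3 - <<'E'
from h import *
s=manip.state();print(s, manip.grip_point_offset)
for n in ['scene','side','wrist']: snap(n,n+'0')
a=[cv2.imread(f'pics/{n}0.png') for n in ['scene','wrist']]
cv2.imwrite('pics/a0.png',cv2.resize(np.vstack(a),(480,600)))
E
```

```text
pics
{'time': 0.0, 'joint_pos': array([ 1.16499482e+00,  5.33335331e-02,  1.61429073e+00, -8.62771432e-06,
        1.47601662e+00, -1.19006504e-01]), 'joint_vel': array([ 0.00021321, -0.00034644,  0.00037856,  0.00085079, -0.00078306,
        0.00124012]), 'joint_efforts': array([-2.10540944e-03, -3.93676364e+01, -3.70172346e+01, -1.84376822e-04,
        7.01161829e-03,  7.47209356e-06]), 'tool_pos': array([0.17655654, 0.59889084, 0.23007944]), 'tool_rot': array([-2.61511493e-04,  1.42906077e-01,  9.89735724e-01, -9.90172818e-04]), 'contact_force': array([ 1.08816679, -0.13699296,  0.19811414]), 'ft_torque': array([ 0.00793922, -0.06967164, -0.00412349]), 'grasp_force': 0.0, 'gripper_width': 1.0045762917293752} 0.0187
```

View pics/scene0.png

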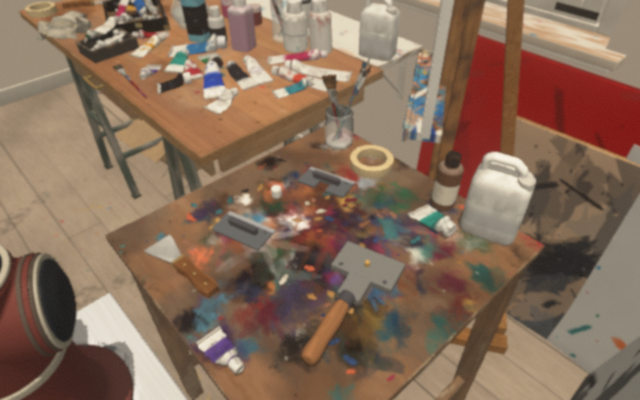

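View pics/wrist0.png

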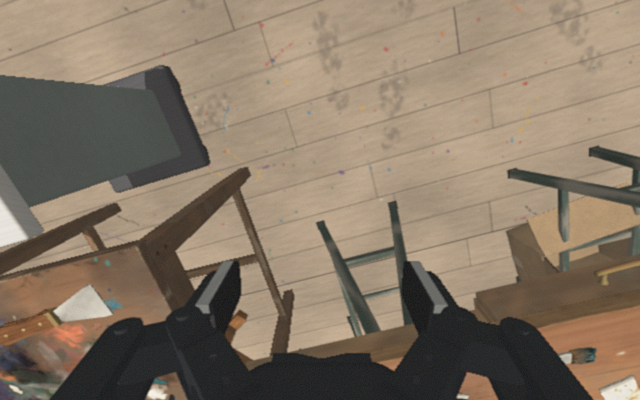

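The scene camera shows the scraper (pin near (367,263), handle end near (312,350)) and two blades near (245,230) and (328,180). The wrist camera shows only the floor at the table's edge. Next I'll get world positions and an enlarged, rectified top view of the area.

```bash
cat >> h.py <<'E'
def ortho(tag,x0,x1,y0,y1,z,s=1000,out=None):
    """rectify plane z to top view: rows = x descending, cols = y descending; s px per m"""
    im,d,K,T=load(tag)
    c=np.array([[x1,y1],[x1,y0],[x0,y0],[x0,y1]],float)
    W=np.c_[c,np.full(4,z)]; C=W@T[:3,:3].T+T[:3,3]; p=(C@K.T); p=p[:,:2]/p[:,2:]
    w,h=int((y1-y0)*s),int((x1-x0)*s)
    H=cv2.getPerspectiveTransform(p.astype(np.float32),np.float32([[0,0],[w,0],[w,h],[0,h]]))
    o=cv2.warpPerspective(im,H,(w,h),flags=cv2.INTER_CUBIC)
    if out: cv2.imwrite(f'pics/{out}.png',o[:,:,::-1])
    return o
E
python3 - <<'E'
from h import *
im,W=cloud('scene0')
for n,u,v in [('bladeA',245,230),('bladeB',328,180),('pin',367,262),('headc',385,275),('handle',312,350),('tl',112,238),('tr',540,245),('table',300,260)]: print(n,np.nanmedian(W[v-1:v+2,u-1:u+2].reshape(-1,3),0).round(3))
im2=cv2.imread('pics/scene0.png')[150:370,200:420]
cv2.imwrite('pics/crop0.png',cv2.resize(im2,(600,600),interpolation=cv2.INTER_CUBIC))
E
```

```text
bladeA [0.419 0.107 0.012]
bladeB [0.651 0.103 0.014]
pin [ 0.526 -0.135  0.029]
headc [ 0.534 -0.173  0.017]
handle [ 0.329 -0.2    0.032]
tl [0.21  0.285 0.002]
tr [ 0.83 -0.33  0.  ]
table [ 0.453 -0.027  0.001]
```

View pics/crop0.png

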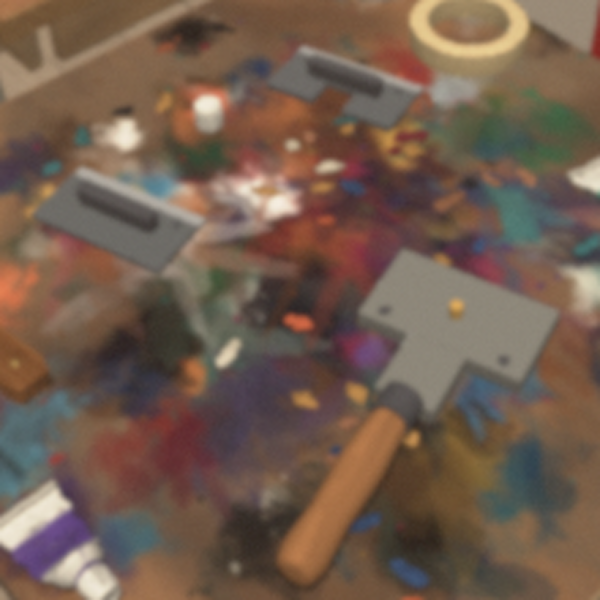

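Blade B (far one) has the notch, at crop (335,100), facing the robot; its bright bevel is on the far side. Blade A at crop (120,215) is whole. Pin is at crop (456,307). Now the poses from depth.

```bash
cat >> h.py <<'E'
def rect(P):
    c,(w,h),a=cv2.minAreaRect((P[:,:2]*1000).astype(np.float32)); return np.round(c,1),(round(w,1),round(h,1)),round(a,1)
def toolxy():
    """world yaw of tool x axis etc"""
    from scipy.spatial.transform import Rotation as R
    s=manip.state(); q=s['tool_rot']; M=R.from_quat([q[1],q[2],q[3],q[0]]).as_matrix(); return s['tool_pos'],M
E
python3 - <<'E'
from h import *
im,W=cloud('scene0')
X,Y,Z=W[...,0],W[...,1],W[...,2]
rib=(Z>.016)&(Z<.03)&(np.hypot(X-.65,Y-.103)<.05)
P=W[rib]; print('rib',len(P),P.mean(0).round(4),rect(P))
full=(Z>.0035)&(Z<.03)&(np.hypot(X-.65,Y-.103)<.09)
P=W[full]; print('blade',len(P),rect(P))
hd=(Z>.011)&(Z<.024)&(np.hypot(X-.52,Y+.14)<.09)
P=W[hd]; print('head',len(P),P.mean(0).round(4))
pin=(Z>.022)&(np.hypot(X-.525,Y+.135)<.02); print('pin',pin.sum(),W[pin].mean(0).round(4))
ha=(Z>.022)&(np.hypot(X-.38,Y+.18)<.09); Q=W[ha][:,:2]; print('handle',Q.mean(0), rect(W[ha]))
p,M=toolxy(); print(p,M.round(3))
E
```

```text
rib 162 [0.6522 0.1101 0.0224] (array([653.9, 110.2]), (15.7, 68.9), 16.9)
blade 1085 (array([648.8, 103.1]), (172.5, 164.9), 19.6)
head 2418 [ 0.5193 -0.1395  0.0171]
pin 26 [ 0.5264 -0.1348  0.0272]
handle [ 0.37997736 -0.18304545] (array([ 385.6, -179.5]), (146.1, 28.7), 17.8)
[0.176622   0.59902148 0.23033755] [[-0.959  0.283 -0.001]
 [ 0.283  0.959 -0.001]
 [ 0.    -0.002 -1.   ]]
```

The rib is at (0.652, 0.110), top 22 mm as expected; blade yaw is about 17° and the scraper's about 18°, so almost no relative turn is needed. I'll turn 0.99 rad, then translate above the blade.

```bash
python3 - <<'E'
from h import *
for t in ['scene0','side0']:
    im,W=cloud(t); X,Y,Z=W[...,0],W[...,1],W[...,2]
    for zz in (.04,.12,.2):
        m=(Z>zz)&(Z<.6)&(X>.3)&(X<.8)&(Y<.35)&(Y>-.35); 
        if m.sum(): g=np.unique((W[m][:,:2]*20).round().astype(int),axis=0,return_counts=True); print(t,zz,[(tuple(a*5),c) for a,c in zip(*g) if c>4])
E
python3 -m crank '[{"turn":0.14},{"turn":0.14},{"turn":0.14},{"turn":0.14},{"turn":0.14}]' 50
python3 -m crank '[{"turn":0.14},{"turn":0.15},{"x":-4,"y":2},{"x":-4,"y":2},{"x":-4,"y":2}]'
```

```text
scene0 0.04 [((np.int64(45), np.int64(35)), np.int64(88)), ((np.int64(50), np.int64(35)), np.int64(206)), ((np.int64(55), np.int64(35)), np.int64(204)), ((np.int64(60), np.int64(35)), np.int64(186)), ((np.int64(65), np.int64(35)), np.int64(177)), ((np.int64(70), np.int64(35)), np.int64(170)), ((np.int64(75), np.int64(-30)), np.int64(111)), ((np.int64(75), np.int64(-25)), np.int64(1346)), ((np.int64(75), np.int64(-20)), np.int64(971)), ((np.int64(75), np.int64(-15)), np.int64(242)), ((np.int64(75), np.int64(-10)), np.int64(258)), ((np.int64(75), np.int64(15)), np.int64(17)), ((np.int64(75), np.int64(20)), np.int64(732)), ((np.int64(75), np.int64(25)), np.int64(20)), ((np.int64(75), np.int64(35)), np.int64(158)), ((np.int64(80), np.int64(-30)), np.int64(465)), ((np.int64(80), np.int64(-25)), np.int64(515)), ((np.int64(80), np.int64(-20)), np.int64(416)), ((np.int64(80), np.int64(-15)), np.int64(361)), ((np.int64(80), np.int64(-10)), np.int64(163)), ((np.int64(80), np.int64(15)), np.int64(110)), ((np.int64(80), np.int64(20)), np.int64(67)), ((np.int64(80), np.int64(25)), np.int64(51)), 
[... 1239 characters left out ...]
nt64(-15)), np.int64(37)), ((np.int64(80), np.int64(-10)), np.int64(528)), ((np.int64(80), np.int64(20)), np.int64(186)), ((np.int64(80), np.int64(25)), np.int64(532)), ((np.int64(80), np.int64(35)), np.int64(161))]
side0 0.12 [((np.int64(75), np.int64(-25)), np.int64(11)), ((np.int64(75), np.int64(-20)), np.int64(156)), ((np.int64(75), np.int64(20)), np.int64(617)), ((np.int64(80), np.int64(-25)), np.int64(31)), ((np.int64(80), np.int64(-20)), np.int64(308)), ((np.int64(80), np.int64(-15)), np.int64(32)), ((np.int64(80), np.int64(-10)), np.int64(108))]
side0 0.2 [((np.int64(75), np.int64(20)), np.int64(125))]schema error: expected keys x, y, z, turn
schema error: expected keys x, y, z, turn
```

```bash
python3 -m crank '[{"x":0,"y":0,"z":0,"turn":0.14},{"x":0,"y":0,"z":0,"turn":0.14},{"x":0,"y":0,"z":0,"turn":0.14},{"x":0,"y":0,"z":0,"turn":0.14},{"x":0,"y":0,"z":0,"turn":0.14}]' 50
python3 -m crank '[{"x":0,"y":0,"z":0,"turn":0.14},{"x":0,"y":0,"z":0,"turn":0.15},{"x":-4,"y":2,"z":0,"turn":0},{"x":-4,"y":2,"z":0,"turn":0},{"x":-4,"y":2,"z":0,"turn":0}]'
```

```text
time: 0.65
tool_pos: [0.1767, 0.5992, 0.2308]
tool_rot: [0.0, 0.476, 0.879, -0.0]
contact_force: [-0.3, 0.8, -0.2]
gripper_width: 0.498
grasp_force: 0.0
time: 1.15
tool_pos: [0.2694, 0.5008, 0.2308]
tool_rot: [0.0, 0.595, 0.803, -0.0]
contact_force: [0.2, -0.5, 0.3]
gripper_width: 0.501
grasp_force: 0.0
```

```bash
python3 -m crank '[{"x":-4,"y":2,"z":0,"turn":0},{"x":-4,"y":2,"z":0,"turn":0},{"x":-4,"y":2,"z":0,"turn":0},{"x":-4,"y":2,"z":0,"turn":0},{"x":-4,"y":2,"z":0,"turn":0}]'
python3 -m crank '[{"x":-4,"y":2,"z":0,"turn":0},{"x":-4,"y":2,"z":0,"turn":0},{"x":-4,"y":2,"z":0,"turn":0},{"x":-4,"y":2,"z":0,"turn":0},{"x":0,"y":0,"z":0,"turn":0}]'
python3 - <<'E'
from h import *
snap('wrist','w1'); p,M=toolxy(); print(p,M.round(3))
im,d,K,T=load('w1'); print('cam pos',(-T[:3,:3].T@T[:3,3]).round(3), 'axis',T[2,:3].round(3))
E
```

```text
time: 1.65
tool_pos: [0.4234, 0.338, 0.2311]
tool_rot: [-0.0, 0.596, 0.803, -0.0]
contact_force: [0.0, 0.0, -0.3]
gripper_width: 0.496
grasp_force: 0.0
time: 2.15
tool_pos: [0.5481, 0.2058, 0.2308]
tool_rot: [0.001, 0.598, 0.801, -0.001]
contact_force: [-0.7, 0.3, -0.4]
gripper_width: 0.496
grasp_force: 0.0
[0.54665171 0.20760678 0.23069549] [[-0.286  0.958 -0.001]
 [ 0.958  0.286 -0.   ]
 [ 0.    -0.001 -1.   ]]
cam pos [0.524 0.286 0.374] axis [ 0.093 -0.313 -0.945]
```

View pics/w1.png

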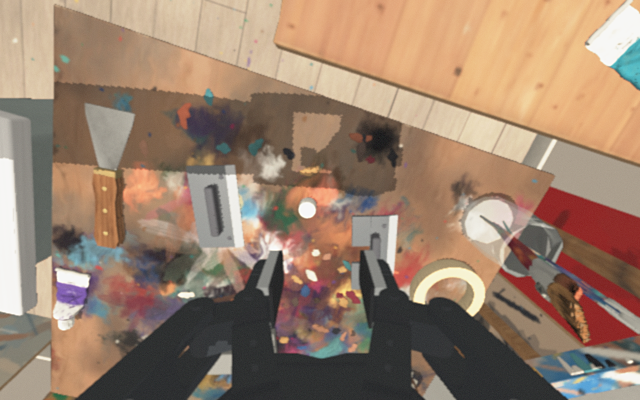

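The wrist view shows the notched blade at (375,240), notch to the left, rib at (378,245), and the tall jar at (490,220) beyond. I'll move above the rib and come down partway.

```bash
python3 -m crank '[{"x":-3.1,"y":1.8,"z":1.5,"turn":0},{"x":-3.1,"y":1.8,"z":1.5,"turn":0},{"x":-3.1,"y":1.8,"z":1.5,"turn":0},{"x":-3.1,"y":1.9,"z":1.5,"turn":0},{"x":0,"y":0,"z":1,"turn":0}]'
python3 -m crank '[{"x":0,"y":0,"z":2,"turn":0},{"x":0,"y":0,"z":2,"turn":0},{"x":0,"y":0,"z":0,"turn":0}]'
python3 - <<'E'
from h import *
snap('wrist','w2'); p,M=toolxy(); print(p,M.round(3))
im,W=cloud('w2'); X,Y,Z=W[...,0],W[...,1],W[...,2]
rib=(Z>.015)&(Z<.032)&(np.hypot(X-.652,Y-.11)<.045)
P=W[rib]; print('rib',len(P),P.mean(0).round(4),rect(P))
pl=(Z>.003)&(Z<.032)&(np.hypot(X-.652,Y-.11)<.075)
P=W[pl]; print('blade',len(P),rect(P)) 
rr=(Z>-.01)&(Z<.002)&(np.hypot(X-.6,Y-.11)<.02); print('table z',np.median(Z[rr]),rr.sum())
E
```

```text
time: 2.7
tool_pos: [0.6524, 0.1104, 0.1595]
tool_rot: [-0.0, 0.597, 0.802, -0.001]
contact_force: [-0.6, 1.0, -0.5]
gripper_width: 0.5
grasp_force: 0.0
time: 3.0
tool_pos: [0.648, 0.1134, 0.1172]
tool_rot: [-0.003, 0.595, 0.803, -0.002]
contact_force: [-0.5, 0.3, -0.3]
gripper_width: 0.498
grasp_force: 0.0
[0.64921521 0.11340559 0.11934751] [[-0.291  0.957 -0.004]
 [ 0.957  0.291  0.   ]
 [ 0.001 -0.004 -1.   ]]
rib 971 [0.6555 0.1147 0.023 ] (array([656. , 112.4]), (11.5, 69.4), 17.8)
blade 7007 (array([640.7, 101.1]), (100.2, 131.6), 17.7)
table z 0.0002703253634893297 1321
```

View pics/w2.png

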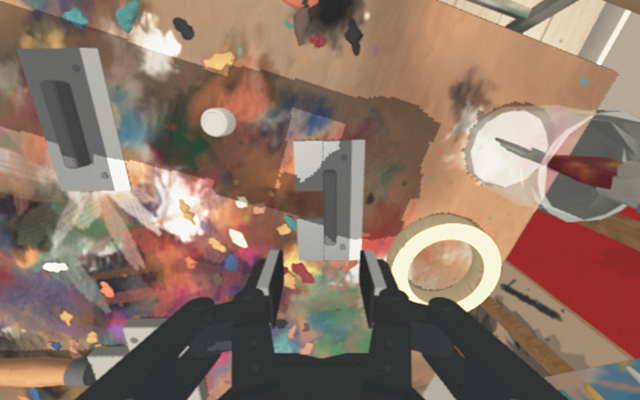

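The rib is cleanly seen (69 × 11.5 mm, centre (0.656, 0.112), yaw 17.8°), and the notch shows at (308,200) on the handle side. I'll descend partway and let it settle.

```bash
python3 -m crank '[{"x":0,"y":0.6,"z":2,"turn":-0.01},{"x":0,"y":0,"z":2,"turn":0},{"x":0,"y":0,"z":2,"turn":0},{"x":0,"y":0,"z":0,"turn":0},{"x":0,"y":0,"z":0,"turn":0}]'
python3 - <<'E'
from h import *
p,M=toolxy(); print(p,M.round(3)); print('tool delta cm',((np.array([.656,.1124,.009])-p)@M*100).round(2))
E
```

```text
time: 3.55
tool_pos: [0.6574, 0.1145, 0.0626]
tool_rot: [0.0, 0.592, 0.806, 0.0]
contact_force: [-0.1, -0.7, 0.7]
gripper_width: 0.501
grasp_force: 0.0
[0.65737612 0.11449827 0.0625865 ] [[-0.3    0.954  0.001]
 [ 0.954  0.3    0.   ]
 [-0.     0.001 -1.   ]]
tool delta cm [-0.16 -0.2   5.36]
```

```bash
python3 -m crank '[{"x":-0.2,"y":-0.2,"z":1.8,"turn":0},{"x":0,"y":0,"z":1.8,"turn":0},{"x":0,"y":0,"z":1.2,"turn":0},{"x":0,"y":0,"z":0.5,"turn":0},{"x":0,"y":0,"z":0,"turn":0}]'
python3 -m crank '[{"x":0,"y":0,"z":0,"turn":0},{"x":0,"y":0,"z":0,"turn":0},{"x":0,"y":0,"z":0,"turn":0},{"x":0,"y":0,"z":0,"turn":0},{"x":0,"y":0,"z":0,"turn":0}]' 0
python3 -m crank '[{"x":0,"y":0,"z":0,"turn":0},{"x":0,"y":0,"z":0,"turn":0}]'
```

```text
time: 4.05
tool_pos: [0.6546, 0.1112, 0.0064]
tool_rot: [-0.001, 0.592, 0.806, -0.001]
contact_force: [-0.1, 1.2, -1.0]
gripper_width: 0.499
grasp_force: 0.0
time: 4.55
tool_pos: [0.6567, 0.1114, 0.0094]
tool_rot: [0.001, 0.592, 0.806, 0.001]
contact_force: [-0.3, 0.4, 3.5]
gripper_width: 0.123
grasp_force: 62.4
time: 4.75
tool_pos: [0.6568, 0.1114, 0.0094]
tool_rot: [0.001, 0.592, 0.806, 0.001]
contact_force: [0.8, -0.5, 5.1]
gripper_width: 0.116
grasp_force: 62.8
```

Gripped (62 N, rib between the pads). I'll lift and carry it slightly past the scraper along the tool's −x so the wrist camera sees the pin.

```bash
python3 -m crank '[{"x":0,"y":0,"z":-1,"turn":0},{"x":0,"y":0,"z":-3,"turn":0},{"x":0,"y":0,"z":-4,"turn":0},{"x":0,"y":0,"z":-4,"turn":0},{"x":-3,"y":-3,"z":-2,"turn":0}]'
python3 -m crank '[{"x":-3,"y":-3,"z":0,"turn":0},{"x":-3,"y":-3,"z":0,"turn":0},{"x":-3,"y":-3,"z":0,"turn":0},{"x":-3,"y":-3,"z":0,"turn":0},{"x":-3,"y":-3,"z":0,"turn":0}]'
python3 -m crank '[{"x":-3,"y":0,"z":0,"turn":0},{"x":-3,"y":0,"z":0,"turn":0},{"x":-2,"y":0,"z":0,"turn":0},{"x":0,"y":0,"z":0,"turn":0},{"x":0,"y":0,"z":0,"turn":0}]'
python3 - <<'E'
from h import *
p,M=toolxy(); snap('wrist','w3'); print(p,M.round(3))
im,W=cloud('w3'); X,Y,Z=W[...,0],W[...,1],W[...,2]
pin=(Z>.023)&(Z<.034)&(np.hypot(X-.525,Y+.135)<.02); P=W[pin]; print('pin',len(P),P.mean(0).round(4),rect(P))
hd=(Z>.011)&(Z<.022)&(np.hypot(X-.52,Y+.14)<.1); P=W[hd]; print('head',len(P),rect(P),np.median(P[:,2]))
E
```

```text
time: 5.25
tool_pos: [0.6385, 0.0762, 0.1526]
tool_rot: [0.002, 0.59, 0.807, 0.002]
contact_force: [0.6, -1.5, -1.1]
gripper_width: 0.119
grasp_force: 61.9
time: 5.75
tool_pos: [0.5358, -0.1152, 0.1472]
tool_rot: [-0.001, 0.592, 0.806, -0.0]
contact_force: [0.4, -1.1, -2.5]
gripper_width: 0.118
grasp_force: 61.8
time: 6.25
tool_pos: [0.5614, -0.1902, 0.1475]
tool_rot: [-0.001, 0.592, 0.806, 0.0]
contact_force: [0.2, 0.7, -1.5]
gripper_width: 0.118
grasp_force: 61.8
[ 0.56141463 -0.1901619   0.1475102 ] [[-0.299  0.954 -0.002]
 [ 0.954  0.299  0.001]
 [ 0.002 -0.001 -1.   ]]
pin 94 [ 0.5302 -0.1334  0.0282] (array([ 530.4, -133.3]), (9.0, 8.8), 19.0)
head 9711 (array([ 490.4, -125.6]), (151.6, 83.4), 18.4) 0.01659988547358688
```

View pics/w3.png

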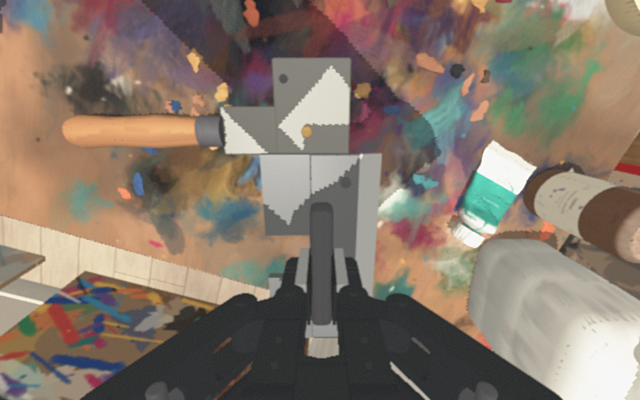

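The pin is at (306,131) in the picture, world (0.530, −0.133, 0.028), 9 mm across as expected. The blade is held level with its bevel to the right, away from the handle. I'll move over the pin and lower to just above it.

```bash
python3 -m crank '[{"x":2.2,"y":0.2,"z":0,"turn":0},{"x":2.2,"y":0.2,"z":0,"turn":0},{"x":1.9,"y":0.2,"z":1.5,"turn":0},{"x":0,"y":0,"z":3,"turn":-0.01},{"x":0,"y":0,"z":3,"turn":0}]'
python3 -m crank '[{"x":0,"y":0,"z":1.5,"turn":0},{"x":0,"y":0,"z":0,"turn":0},{"x":0,"y":0,"z":0,"turn":0},{"x":0,"y":0,"z":0,"turn":0}]'
python3 - <<'E'
from h import *
p,M=toolxy(); print(p,M.round(3)); print('tool delta cm',((np.array([.5487,-.1286,.0256])-p)@M*100).round(2))
snap('wrist','w4'); snap('scene','s4'); snap('side','d4')
a=cv2.imread('pics/w4.png')[0:300,170:570]; b=cv2.imread('pics/s4.png')[200:350,270:470]; 
im,d,K,T=load('d4'); c=T[:3,:3]@[.53,-.133,.03]+T[:3,3]; c=K@c; u,v=(c[:2]/c[2]).astype(int); print('pin in side',u,v)
u=min(max(u,100),540);v=min(max(v,75),325)
e=cv2.imread('pics/d4.png')[v-75:v+75,u-100:u+100]
r=lambda q:cv2.resize(q,(400,300),interpolation=cv2.INTER_CUBIC)
cv2.imwrite('pics/m4.png',np.vstack([np.hstack([a,r(b)]),np.hstack([r(e),a*0])]))
E
```

```text
time: 6.8
tool_pos: [0.5491, -0.1268, 0.0733]
tool_rot: [0.001, 0.587, 0.81, 0.0]
contact_force: [-0.2, 0.5, -2.4]
gripper_width: 0.124
grasp_force: 61.8
time: 7.2
tool_pos: [0.5502, -0.1292, 0.0604]
tool_rot: [0.002, 0.588, 0.809, 0.0]
contact_force: [0.4, 0.1, -2.4]
gripper_width: 0.12
grasp_force: 61.8
[ 0.55022197 -0.12917511  0.06036887] [[-0.309  0.951  0.003]
 [ 0.951  0.309 -0.001]
 [-0.002  0.003 -1.   ]]
tool delta cm [ 0.11 -0.14  3.48]
pin in side 327 185
```

View pics/m4.png

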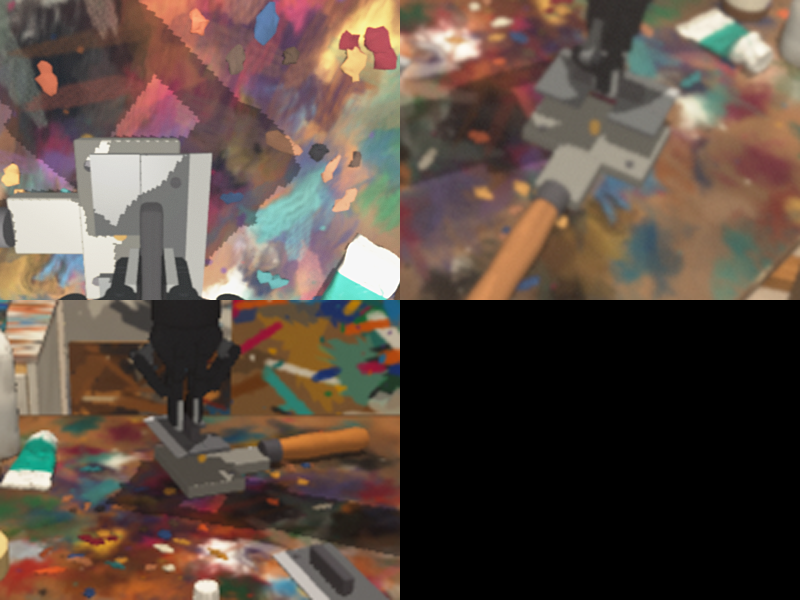

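The pin shows in the notch in the wrist crop (120,238) and in the scene crop (595,127), with the blade square to the head. Lowering gently.

```bash
python3 -m crank '[{"x":0.1,"y":-0.1,"z":0.8,"turn":0},{"x":0,"y":0,"z":0.8,"turn":0},{"x":0,"y":0,"z":0.8,"turn":0},{"x":0,"y":0,"z":0.5,"turn":0},{"x":0,"y":0,"z":0,"turn":0}]'
python3 -m crank '[{"x":0,"y":0,"z":0.2,"turn":0},{"x":0,"y":0,"z":0.1,"turn":0},{"x":0,"y":0,"z":0.1,"turn":0},{"x":0,"y":0,"z":0,"turn":0},{"x":0,"y":0,"z":0,"turn":0}]'
```

```text
time: 7.85
tool_pos: [0.5464, -0.1277, 0.0277]
tool_rot: [-0.001, 0.588, 0.809, -0.0]
contact_force: [-0.6, 0.3, -2.0]
gripper_width: 0.121
grasp_force: 61.8
time: 8.35
tool_pos: [0.5476, -0.1282, 0.0255]
tool_rot: [0.0, 0.588, 0.809, 0.0]
contact_force: [-0.2, 1.0, -2.5]
gripper_width: 0.119
grasp_force: 61.9
```

```bash
python3 -m crank '[{"x":0,"y":0,"z":0.1,"turn":0},{"x":0,"y":0,"z":0,"turn":0},{"x":0,"y":0,"z":0,"turn":0}]'
python3 -m crank '[{"x":0,"y":0,"z":0.1,"turn":0},{"x":0,"y":0,"z":0,"turn":0},{"x":0,"y":0,"z":0,"turn":0}]'
```

```text
time: 8.65
tool_pos: [0.5477, -0.1282, 0.0254]
tool_rot: [-0.0, 0.588, 0.809, -0.0]
contact_force: [-3.6, 1.9, 5.6]
gripper_width: 0.12
grasp_force: 62.8
time: 8.95
tool_pos: [0.5477, -0.1282, 0.0254]
tool_rot: [-0.0, 0.588, 0.809, -0.0]
contact_force: [-7.4, 2.2, 11.9]
gripper_width: 0.122
grasp_force: 63.6
```

Contact (about 10 N upward). Releasing and backing off.

```bash
python3 -m crank '[{"x":0,"y":0,"z":-0.1,"turn":0},{"x":0,"y":0,"z":0,"turn":0},{"x":0,"y":0,"z":0,"turn":0},{"x":0,"y":0,"z":0,"turn":0},{"x":0,"y":0,"z":0,"turn":0}]' 50
python3 -m crank '[{"x":0,"y":0,"z":-1,"turn":0},{"x":0,"y":0,"z":-2,"turn":0},{"x":0,"y":0,"z":-3,"turn":0},{"x":0,"y":0,"z":-4,"turn":0},{"x":-4,"y":0,"z":-2,"turn":0}]'
python3 -m crank '[{"x":-4,"y":0,"z":0,"turn":0},{"x":-2,"y":0,"z":0,"turn":0},{"x":0,"y":0,"z":0,"turn":0},{"x":0,"y":0,"z":0,"turn":0}]'
python3 - <<'E'
from h import *
p,M=toolxy(); snap('wrist','w5'); print(p)
im,W=cloud('w5'); X,Y,Z=W[...,0],W[...,1],W[...,2]
n=lambda a:np.hypot(X-.548,Y+.128)<a
P=W[(Z>.031)&(Z<.046)&n(.05)]; print('rib',len(P),rect(P),np.median(P[:,2]))
q=n(.07)&(Z>.018)&(Z<.025); print('plate z',np.percentile(Z[q],[10,50,90]).round(4))
pin=(Z>.0245)&(Z<.032)&(np.hypot(X-.53,Y+.133)<.012); P=W[pin]; print('pin',len(P),rect(P))
E
```

```text
time: 9.45
tool_pos: [0.5497, -0.1285, 0.0261]
tool_rot: [0.002, 0.588, 0.809, 0.001]
contact_force: [3.2, 1.6, 5.3]
gripper_width: 0.504
grasp_force: 2.8
time: 9.95
tool_pos: [0.5596, -0.1641, 0.1472]
tool_rot: [0.0, 0.586, 0.81, 0.0]
contact_force: [0.9, -0.7, 0.9]
gripper_width: 0.5
grasp_force: 0.0
time: 10.35
tool_pos: [0.5774, -0.223, 0.1435]
tool_rot: [-0.001, 0.588, 0.809, -0.0]
contact_force: [1.1, 1.1, -0.8]
gripper_width: 0.495
grasp_force: 0.0
[ 0.57735659 -0.2229575   0.1434599 ]
rib 1358 (array([ 548. , -127.2]), (11.8, 69.5), 18.5) 0.03928207895413102
plate z [0.0197 0.0214 0.0225]
pin 114 (array([ 530.1, -133.8]), (9.0, 9.2), 82.8)
```

View pics/w5.png

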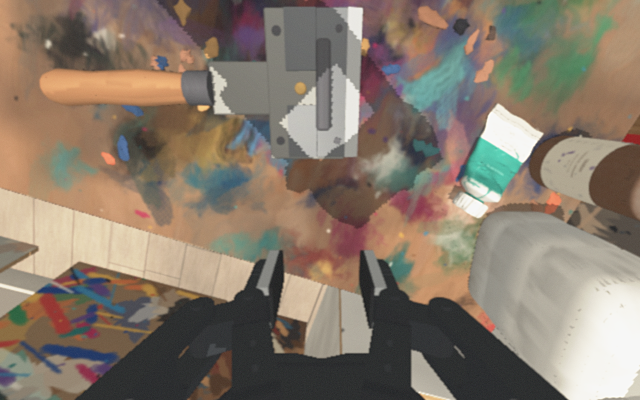

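The blade lies flat (rib top 39 mm, as it should be), with the pin at (300,88) in the notch 19 mm behind the rib. It is square to the head, with the bevel at the front, and the gripper is clear.

```bash
python3 -c "
from plant import manip
print(manip.job_done())"
```

```text
the job is handed in; nothing more can be done
None
```

I fitted the notched blade flat and square on the scraper's head, with the pin in its notch and the sharp edge at the front; I released it, never touched the plain blade, and handed the job in at about 10 s, though the verdict was not reported back.

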